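Pack the roll order into the divided bakery crate

TASK

Pack the order into the green crate: the two plain long rolls with slanting cuts go into the long bay, lying lengthwise one behind the other with one in each half of the bay, and the two smooth round rolls go one into each of the two squarish bays. Set each roll down upright and flat on the crate's floor without dropping it. Leave the star roll, the twin roll and the thermometer lying where they are on the baking sheet.

Things in the scene. Friction and masses are not known exactly. Their poses are not given: they have to be found in the camera images.
- long_roll_1: plain long bread roll, firm brown crust, three slanting pale cuts on top: rounded oblong 104 long, 50 wide, 42 mm high, 50 to 100 g, widest 19 mm above its flat underside; one of two alike. Origin: centre of the underside, x along its length, z up. Starts on the dark baking sheet. The sheet is fixed, 350 x 370 mm, 3 mm thick, with a rim 10 mm high.
- long_roll_2: plain long bread roll, firm brown crust, three slanting pale cuts on top: rounded oblong 104 long, 50 wide, 42 mm high, 50 to 100 g, widest 19 mm above its flat underside; one of two alike. Origin: centre of the underside, x along its length, z up. Starts on the dark baking sheet.
- round_roll_1: plain round bread roll, firm brown crust, smooth dome without cuts: 62 mm across, 42 mm high, 35 to 80 g, widest 19 mm above its flat underside; one of two alike. Origin: centre of the underside, z up. Starts on the dark baking sheet.
- round_roll_2: plain round bread roll, firm brown crust, smooth dome without cuts: 62 mm across, 42 mm high, 35 to 80 g, widest 19 mm above its flat underside; one of two alike. Origin: centre of the underside, z up. Starts on the dark baking sheet.
- star_roll: look-alike, not part of the order: a round star roll, 62 mm across, 42 mm high, with five curved pale cuts that meet in the middle of its top. Origin at the centre of the underside. Stays on the baking sheet.
- twin_roll: look-alike, not part of the order: a twin roll, two small round rolls grown together with a waist between them, 102 mm long, 52 mm wide, 42 mm high, no cuts. Origin at the centre of the underside, x along its length. Stays on the baking sheet.
- thermometer: white pocket probe thermometer lying among the rolls on the baking sheet, 108 x 27 x 18 mm, x along its length, origin at the centre of the underside. Stays where it is.
- crate: fixed open green crate, 340 (x) by 250 (y) by 55 mm, floor and walls 4 mm, turned any way round; origin: centre of the underside, z up. A divider along x at y = 0 (4 thick, top at 50 mm); its +y side is the long bay, 332 x 119 mm, centre y = +61 mm; its -y side is cut in two at x = 0 by a like divider: two squarish bays, 164 x 119 mm, centres x = -84 and +84, y = -61 mm.

How it is judged:
By the outcome, as a careful person would: the job done as asked, in the order asked, and still so for the second after the job is handed in, with the robot touching nothing.
It also fails if it takes over 128 s, if anything falls off the work surface, if the arm or the gripper's body presses on something with over 40 N, if the wrist force passes 120 N, or if a joint passes its speed limit or range.

ROBOT

A 6-joint arm with a two-finger parallel gripper is mounted at the origin on the work surface. World frame = base frame: x ahead of the robot, y to its left, z up, the work surface at z = 0. Lengths are in m, angles in rad, forces in N, time in s.
With the tool pointing down it reaches from about 0.325 to 0.875 m from the base axis. Payload 4.4 kg.
Tool frame: the origin (TCP) lies on the mounting face of the last link; the fingertips stand 173 mm ahead of it and the grasp point (between the pads) lies 155 mm ahead of it; y points along the fingers, z is the direction in which the jaws open and shut, and the axes are right-handed (so a half turn about y gives the same grasp; the last joint's range is limited). The gripper opens to 85 mm and grips with 20 to 120 N. Pads are 22 mm wide; open, the fingers measure 114 mm over their backs; the gripper's body (76 mm by 85 mm) begins 54 mm behind the grasp point. The pads swing forward as they close: fully open they stand 13 mm farther back than shut.
Start: joints at [1.02, 0.207, 1.542, -0, 1.393, -0.15], TCP at [0.224, 0.529, 0.405] pointing down, gripper open.
Joint ranges: [-2.73, 2.73], [-0.86, 2.22], [0.23, 2.46], [-1.11, 4.25], [0.08, 2.63], [-2.82, 2.82]. Speed limits (rad/s): [2.79, 2.79, 3.14, 3.14, 3.14, 3.14].

INTERFACE

Orientations are given as a unit quaternion [x, y, z, w].
In Python, from bench import env gives the robot as it stands. The module is installed in compiled form; this text tells all that it offers.
- The arm moves only by the tool servo_tool, never from a script. Its argument "plan" is a list of rows, each a list of 4 numbers: the shift along the tool's x, y, z in cm, then the turn about the tool's y in degrees. A call has 1 to 10 rows; each row shifts and turns the commanded pose from where the row before left it, along the tool's axes as they then stand; what a row does not reach is not made up. A row lasts 1/10 s, in which the tool goes at most 50 mm and 8.59 degrees, less where a joint would pass 70% of its speed; a pose out of reach is approached as far as the arm can. A call is refused whole if a number of a shift passes 5 or a number of a turn 8.59, either way. A call with a gripper value outside its range is refused whole. "claw" is the opening, from 0 (shut) to 1 (fully open), set as the call begins (left out, the last holds). The fingers move at their own pace and stop on an object; the grip force is fixed at half the most. Time passes only in rows, so rows that do not move let the fingers close. It gives the time, the measured TCP pose, the force and the opening at its end, in the units of the state.
- env.get_state(): the state, without advancing time (a new reading comes with each control period).
- env.grab_frame(name): name is "scene" or "top"; returns the picture (384x512x3 uint8, red, green, blue); there is no depth.
- env.calibration(name): a dict with "vertical_fov" (degrees; the focal length in pixels is half the picture's height over the tangent of half this angle, whatever the lens; pixels are square), "cx", "cy" (the principal point, pixels), "k1" (the pictures are not rectified: a ray, as slopes to the right and down, at radius r is drawn at 1 + k1 r^2 times it, then the intrinsics apply), "R" (3x3) and "t" (3): a world point X has camera coordinates R X + t. Camera axes: x right, y down, z forward; pixel columns grow to the right and rows downward; lengths in m; the calibration is good to about 2 mm. A picture is of the moment at which its call begins. calibration takes no time and is no camera call.
- env.hand_in(): hands the job in, once; it reports no verdict.
Trained networks look in the newest picture that a camera, given by its name, has taken for a name from the list of things; names that differ only in an ending like _2 or _b are one class to them, and where a whole thing is asked for, a point or a joint stands for the part that bears it (a point fixed in the world has none). Each returns a list of dicts, best first, with "score" (0 to 1); they miss things now and then, are a little off and sometimes report something else, mostly with a low value. They report only what shows in the picture. A call takes as long as a camera call.
- env.regions_of(label, camera): "pixels" (384x512 bool, what is visible of it) and "position" ([column, row] in pixels, amid what is visible of it).
- env.mark_of(label, camera): "position" ([column, row] in pixels: a listed point, or the origin of a listed thing).
The state is a dict: "time": time; "joints": joint angles; "dq": joint speeds; "joint_efforts": joint torques, N m; "tool_pos": TCP position; "eef_rot": TCP orientation; "wrist_force": force on the tool from outside, world axes, zero at the start; "wrist_torque": the same for the moment, N m; "width": opening from 0.0 (shut) to 1.0 (fully open).
Only numpy, scipy, OpenCV 4.12 (cv2) and the standard library are available. Lean on these libraries where they do the work, as an engineer would, in place of code of your own. Each camera call takes 0.05 s, during which the arm holds its last target. There are 200 camera calls.

## Working session

There is one attempt and no reset: what is moved stays moved. The work goes in short steps, Python scripts to look and compute and a tool call to move; the robot and the scene stay as the last step left them, time stands still between calls to the robot, and variables do not carry over. Pictures are saved under pics/ and viewed, about 12 in all and at most 16, crops included, and the job is handed in when it is done.

Besides the shell and the picture viewer there is one more tool, called after "Call:" as a command line: name --pt "numbers of a row" for each row, then --argument value for the rest. servo_tool: Moves the arm, as the interface text tells. Its arguments: {"type":"object","properties":{"plan":{"type":"array","items":{"type":"array","items":{"type":"number"}}},"claw":{"type":"number"}},"required":["plan"]}

```bash
mkdir -p pics
cat > h.py <<'E'
import numpy as np, cv2
from bench import env
from scipy.spatial.transform import Rotation as Ro
def cal(n):
    c=env.calibration(n); f=192/np.tan(np.radians(c['vertical_fov'])/2)
    return c,f,np.array(c['R']),np.array(c['t'])
def px2w(n,p,z):
    c,f,R,t=cal(n); d=np.array([(p[0]-c['cx'])/f,(p[1]-c['cy'])/f]); u=d.copy()
    for _ in range(20): u=d/(1+c['k1']*(u@u))
    r=R.T@np.array([u[0],u[1],1]); o=-R.T@t
    return o+r*(z-o[2])/r[2]
def w2px(n,X):
    c,f,R,t=cal(n); q=R@np.array(X)+t; u=q[:2]/q[2]; u=u*(1+c['k1']*(u@u))
    return u*f+[c['cx'],c['cy']]
def save(n,fn,s=1.5):
    im=env.grab_frame(n); cv2.imwrite('pics/'+fn,cv2.resize(im[:,:,::-1],None,fx=s,fy=s)); return im
E
python3 - <<'E'
from h import *
for n in('top','scene'):
    save(n,n+'0.png'); c,f,R,t=cal(n); print(n,f,c['k1'],-R.T@t)
for l in['long_roll_1','round_roll_1','star_roll','twin_roll','thermometer','crate']:
    for r in env.mark_of(l,'top'):
        print(l,round(r['score'],2),np.round(r['position'],1),np.round(px2w('top',r['position'],.003 if l!='crate' else 0),3))
    for r in env.regions_of(l,'top'):
        ys,xs=np.nonzero(r['pixels']); (c,s,a)=cv2.minAreaRect(np.c_[xs,ys].astype(np.float32))
        z=.022 if l!='crate' else .055
        box=cv2.boxPoints((c,s,a)); print('  reg',round(r['score'],2),len(xs),np.round(c,0),np.round(px2w('top',c,z)[:2],3), [list(np.round(px2w('top',b,z)[:2],3)) for b in box])
print(env.get_state())
E
```

```text
top 412.4986734890575 -0.14456115451503695 [ 0.37297598 -0.00199109  1.20197221]
scene 373.6206020762573 -0.06448712788678984 [1.16255253 0.03271571 0.77768253]
long_roll_1 0.95 [322.4 149.1] [ 0.622 -0.192  0.003]
long_roll_1 0.93 [296.5 178.2] [ 0.537 -0.112  0.003]
  reg 0.9 498 [326. 148.] [ 0.621 -0.2  ] [[np.float64(0.673), np.float64(-0.179)], [np.float64(0.672), np.float64(-0.226)], [np.float64(0.57), np.float64(-0.221)], [np.float64(0.572), np.float64(-0.174)]]
  reg 0.77 451 [301. 179.] [ 0.533 -0.122] [[np.float64(0.491), np.float64(-0.089)], [np.float64(0.586), np.float64(-0.111)], [np.float64(0.576), np.float64(-0.156)], [np.float64(0.481), np.float64(-0.133)]]
  reg 0.73 342 [387. 188.] [ 0.499 -0.373] [[np.float64(0.5), np.float64(-0.332)], [np.float64(0.54), np.float64(-0.376)], [np.float64(0.498), np.float64(-0.415)], [np.float64(0.458), np.float64(-0.371)]]
  reg 0.4 553 [360. 221.] [ 0.406 -0.289] [[np.float64(0.365), np.float64(-0.248)], [np.float64(0.462), np.float64(-0.279)], [np.float64(0.447), np.float64(-0.331)], [np.float64(0.35), np.float64(-0.299)]]
round_
[... 1717 characters left out ...]
p.float64(0.456), np.float64(-0.361)]]
{'time': 0.7, 'joints': array([ 1.01949438e+00,  2.06576617e-01,  1.54147767e+00,  1.63732423e-05,
        1.39349907e+00, -1.50517389e-01]), 'dq': array([ 0.00143834, -0.00037828,  0.00074105,  0.00043004, -0.00100955,
       -0.00038985]), 'joint_efforts': array([-1.22164121e-03, -3.82918131e+01, -2.91898870e+01, -4.17237634e-04,
        6.72625956e-04, -5.62386489e-06]), 'tool_pos': array([0.22435274, 0.52943377, 0.40470557]), 'eef_rot': array([-0.69294135,  0.14075385, -0.1407527 ,  0.69297136]), 'wrist_force': array([-0.39567502, -0.30758028,  0.13635637]), 'wrist_torque': array([ 0.0657217 ,  0.04184986, -0.03062817]), 'width': 1.0001549468857036}
```

Run:
```python
import cv2
a=cv2.imread('pics/top0.png')
a=cv2.resize(a,None,fx=1/1.5,fy=1/1.5)
cv2.imwrite('pics/topc1.png',cv2.resize(a[125:255,270:420],None,fx=4.5,fy=4.5,interpolation=cv2.INTER_CUBIC))
```

```text
(no output)
```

View pics/top0.png

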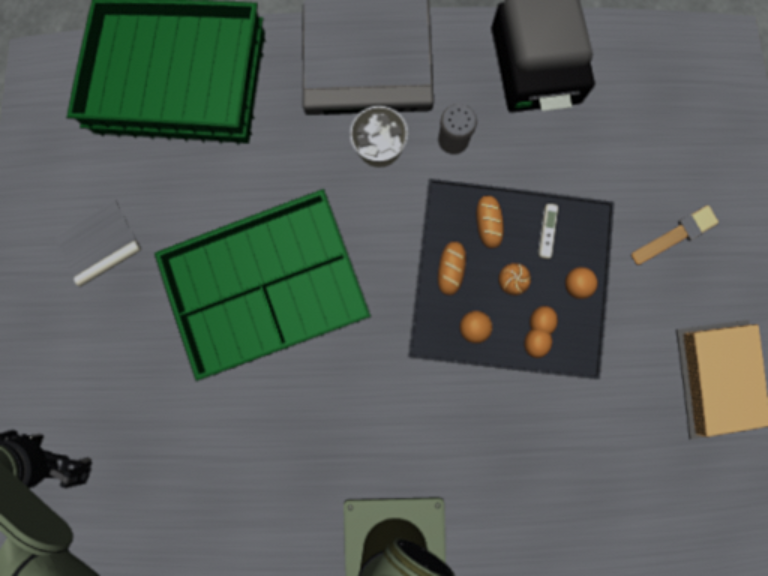

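View pics/topc1.png

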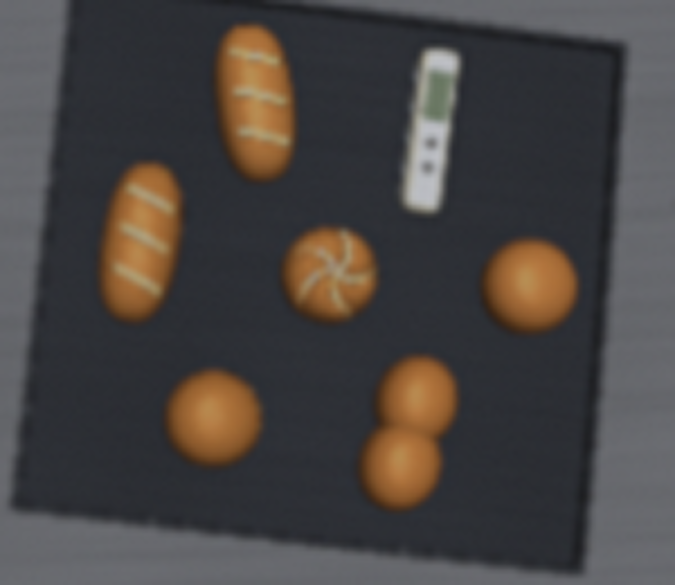

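View pics/scene0.png

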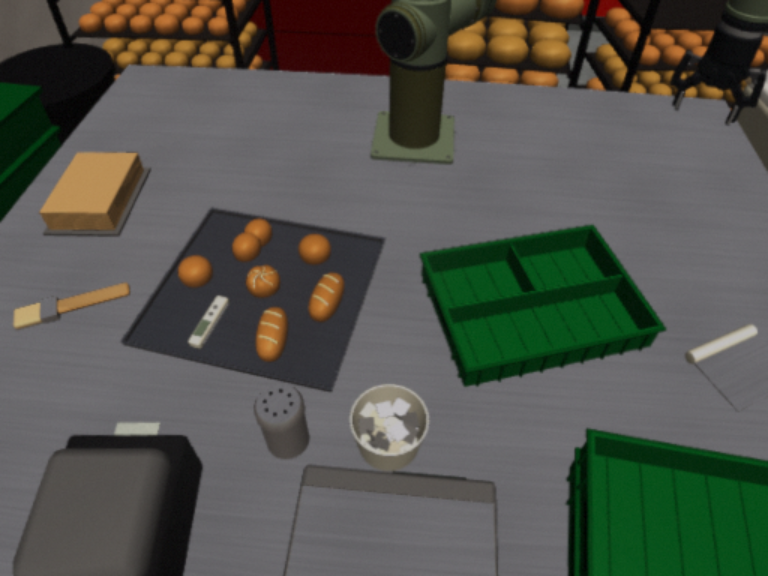

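The network detections match the picture. The slashed rolls are at about (326,148) and (301,179), and the smooth rounds at (316,217) and (387,188). The star is at (342,186), the twin at (360,221), and the crate's long bay is on the far side. Next I fit the poses by silhouette in both cameras.

```bash
cat > fit.py <<'E'
from h import *
from scipy.optimize import minimize
th=np.linspace(0,2*np.pi,24,endpoint=False)
def cloud(kind):
    if kind=='crate': return np.array([[x,y,z] for x in(-.17,.17) for y in(-.125,.125) for z in(0,.055)])
    L,W={'long':(.052,.025),'round':(.031,.031)}[kind]
    P=[]
    for z,s in((0,.8),(.006,.93),(.019,1),(.03,.87),(.038,.55),(.042,.1)):
        P+= [[(L-W)*np.sign(np.cos(a))+W*s*np.cos(a),W*s*np.sin(a),z] for a in th]
    return np.array(P)
def fit(kind,masks,g,z0):
    C=cloud(kind); S=4
    def render(n,p):
        c,s=np.cos(p[2]),np.sin(p[2])
        X=C@np.array([[c,s,0],[-s,c,0],[0,0,1]])+[p[0],p[1],z0]
        q=np.array([w2px(n,x) for x in X]); m=np.zeros((384*S,512*S),np.uint8)
        h=cv2.convexHull(((q+.5)*S*16).astype(np.int32)); cv2.fillConvexPoly(m,h,1,shift=4); return m
    M={n:cv2.resize(m.astype(np.uint8),None,fx=S,fy=S,interpolation=cv2.INTER_NEAREST) for n,m in masks.items()}
    def cost(p):
        v=0
        for n in M:
            r=render(n,p); v+=1-(r&M[n]).sum()/(r|M[n]).sum()
        return v/len(M)
    d=np.array([[0,0,0],[.012,0,0],[0,.012,0],[0,0,.15]])
    r=minimize(cost,g,method='Nelder-Mead',options=dict(initial_simplex=np.array(g)+d,xatol=2e-4,fatol=1e-4,maxiter=90))
    return r.x,r.fun
def masks_near(label,guess,z,cams=('top','scene')):
    out={}
    for n in cams:
        q=w2px(n,[guess[0],guess[1],z]); 
        rs=[r for r in env.regions_of(label,n) if np.hypot(*(np.array(r['position'])-q))<14]
        if rs: 
            m=rs[0]['pixels'].astype(np.uint8)
            if label=='crate': 
                h=cv2.convexHull(cv2.findNonZero(m)); cv2.fillConvexPoly(m,h,1)
            out[n]=m
        else: print('no',label,n)
    return out
E
cat > f1.py <<'E'
from fit import *
for n in('top','scene'): env.grab_frame(n)
for k,l,g,z in(('long','long_roll_1',(.62,-.195,.0),.003),('long','long_roll_1',(.534,-.117,-.2),.003),('round','round_roll_1',(.42,-.16,0),.003),('round','round_roll_1',(.494,-.37,0),.003),('crate','crate',(.51,.245,np.radians(-71.6)),0)):
    m=masks_near(l,g,z+.02)
    for sub in (list(m),*[[x] for x in m]):
        p,c=fit(k,{n:m[n] for n in sub},g,z); print(k,sub,np.round(p,4),np.round(np.degrees(p[2]),1),round(c,3))
print(Ro.from_quat(env.get_state()['eef_rot']).as_matrix().round(3))
E
time python3 f1.py
```

```text
Traceback (most recent call last):
  File "f1.py", line 6, in <module>
    p,c=fit(k,{n:m[n] for n in sub},g,z); print(k,sub,np.round(p,4),np.round(np.degrees(p[2]),1),round(c,3))
        ~~~^^^^^^^^^^^^^^^^^^^^^^^^^^^^^
  File "fit.py", line 25, in fit
    r=minimize(cost,g,method='Nelder-Mead',options=dict(initial_simplex=np.array(g)+d,xatol=2e-4,fatol=1e-4,maxiter=90))
  File "fit.py", line 22, in cost
    r=render(n,p); v+=1-(r&M[n]).sum()/(r|M[n]).sum()
  File "fit.py", line 16, in render
    q=np.array([w2px(n,x) for x in X]); m=np.zeros((384*S,512*S),np.uint8)
                ~~~~^^^^^
  File "h.py", line 13, in w2px
    c,f,R,t=cal(n); q=R@np.array(X)+t; u=q[:2]/q[2]; u=u*(1+c['k1']*(u@u))
            ~~~^^^
  File "h.py", line 5, in cal
    c=env.calibration(n); f=192/np.tan(np.radians(c['vertical_fov'])/2)
ValueError: time passes only in moves, steps and waits

real	0m6.946s
user	0m2.922s
sys	0m0.267s
```

```bash
sed -i 's/^def cal(n)/import functools\n@functools.cache\ndef cal(n)/' h.py; time python3 f1.py; python3 -c "
from h import *;print(env.get_state()['time'])"
```

```text
long ['top', 'scene'] [ 0.6222 -0.2009  0.0915] 5.2 0.087
long ['top'] [ 0.622  -0.2     0.0569] 3.3 0.072
long ['scene'] [ 0.6218 -0.2021  0.1172] 6.7 0.088
no long_roll_1 top
long ['scene'] [ 0.5303 -0.123  -0.1692] -9.7 0.09
long ['scene'] [ 0.5303 -0.123  -0.1692] -9.7 0.09
round ['top', 'scene'] [ 0.4178 -0.164   0.0303] 1.7 0.104
round ['top'] [ 0.4192 -0.1625  0.1128] 6.5 0.071
round ['scene'] [ 0.415  -0.1659  0.1077] 6.2 0.054
round ['top', 'scene'] [ 0.4974 -0.3747  0.125 ] 7.2 0.093
round ['top'] [ 0.4994 -0.3744  0.1011] 5.8 0.085
round ['scene'] [ 0.4953 -0.3764  0.0032] 0.2 0.054
crate ['top', 'scene'] [ 0.5118  0.242  -1.2527] -71.8 0.076
crate ['top'] [ 0.51    0.2395 -1.2415] -71.1 0.089
crate ['scene'] [ 0.5119  0.2419 -1.2491] -71.6 0.061
[[ 0.921 -0.     0.39 ]
 [-0.39  -0.     0.921]
 [-0.    -1.    -0.   ]]
1.5
real	0m15.882s
user	0m10.570s
sys	0m3.136s
```

Call:
servo_tool --pt "0 0 0 -7" --pt "0 0 0 -7" --pt "0 0 0 -7" --pt "0 0 0 -7" --pt "1.65 0.5 -3.8 0" --pt "1.65 0.5 -3.8 0" --pt "1.65 0.5 -3.8 0" --pt "1.65 0.5 -3.8 0" --pt "1.65 0.5 -3.8 0" --pt "1.65 0.5 -3.8 0" --claw 1

```text
time: 2.5
tool_pos: [0.3434, 0.3096, 0.3748]
eef_rot: [-0.706, -0.031, 0.031, 0.707]
wrist_force: [0.8, 0.7, -0.2]
width: 1.003
```

Call:
servo_tool --pt "1.65 0.5 -3.8 0" --pt "1.65 0.5 -3.8 0" --pt "1.65 0.5 -3.8 0" --pt "1.65 0.5 -3.8 0" --pt "1.65 0.5 -3.8 0" --pt "1.65 0.5 -3.8 0" --pt "1.65 0.5 -3.8 0" --pt "1.65 0.5 -3.8 0" --pt "1.65 0.5 -3.8 0" --pt "1.65 0.5 -3.8 0"

```text
time: 3.5
tool_pos: [0.5413, -0.0547, 0.3246]
eef_rot: [-0.706, -0.031, 0.031, 0.706]
wrist_force: [1.4, 0.9, 0.1]
width: 1.0
```

```bash
cat > d.py <<'E'
# python3 d.py x y z [jawyaw_deg]: turn needed, then shift in tool axes after the turn
import sys
from h import *
a=[float(v) for v in sys.argv[1:]]
s=env.get_state(); R=Ro.from_quat(s['eef_rot']).as_matrix(); y0=np.degrees(np.arctan2(R[1,2],R[0,2]))
if len(a)>3:
    t=-((a[3]-y0+90)%180-90); yw=y0-t; print('turn',round(t,1))
    R=R@Ro.from_euler('y',t,degrees=True).as_matrix()
print('yaw',round(y0,1),'pos',np.round(s['tool_pos'],4),'t',round(s['time'],2),'F',np.round(s['wrist_force'],1),'w',round(s['width'],3),'j',np.round(s['joints'],2))
print('shift cm after turn',np.round(R.T@(np.array(a[:3])-s['tool_pos'])*100,2),'axes tilt',np.round(R[2],3))
E
python3 d.py .622 -.201 .172 95
```

```text
turn 0.0
yaw 95.0 pos [ 0.5413 -0.0547  0.3246] t 3.5 F [1.4 0.9 0.1] w 1.0 j [-0.26  0.22  1.7   0.    1.22 -1.92]
shift cm after turn [  6.75  15.27 -15.27] axes tilt [ 0. -1. -0.]
```

Call:
servo_tool --pt "1.7 2 -3.8 0" --pt "1.7 2 -3.8 0" --pt "1.7 2 -3.8 0" --pt "1.7 2 -3.8 0" --pt "0 2 0 0" --pt "0 0 0 0" --pt "0 0 0 0"

```text
time: 4.2
tool_pos: [0.6214, -0.1981, 0.2241]
eef_rot: [-0.706, -0.03, 0.032, 0.707]
wrist_force: [0.2, -0.4, -0.5]
width: 0.996
```

```bash
python3 d.py .622 -.201 .173 95
```

```text
turn 0.0
yaw 95.0 pos [ 0.6214 -0.1981  0.2241] t 4.2 F [ 0.2 -0.4 -0.5] w 0.996 j [-0.44  0.55  1.47  0.    1.12 -2.1 ]
shift cm after turn [ 0.05  5.11 -0.3 ] axes tilt [-0.002 -1.     0.001]
```

Call:
servo_tool --pt "0 1.5 -0.2 0" --pt "0 1.5 0 0" --pt "0 1.5 0 0" --pt "0 0.6 0 0" --pt "0 0 0 0"

```text
time: 4.7
tool_pos: [0.621, -0.1998, 0.1715]
eef_rot: [-0.706, -0.03, 0.032, 0.707]
wrist_force: [-0.6, 0.6, 0.3]
width: 1.0
```

Call:
servo_tool --pt "0 0 0 0" --pt "0 0 0 0" --pt "0 0 0 0" --pt "0 0 0 0" --pt "0 0 0 0" --pt "0 0 0 0" --pt "0 0 0 0" --claw 0

```text
time: 5.4
tool_pos: [0.6227, -0.2008, 0.1751]
eef_rot: [0.707, 0.032, -0.03, -0.706]
wrist_force: [0.8, -0.6, 5.2]
width: 0.546
```

Call:
servo_tool --pt "0 -0.5 0 0" --pt "0 -1.5 0 0" --pt "0 -2 0 0" --pt "0 -3 0 0" --pt "0 -3 0 0" --pt "0 0 0 0"

```text
time: 6.0
tool_pos: [0.6239, -0.2014, 0.2802]
eef_rot: [0.708, 0.035, -0.028, -0.705]
wrist_force: [0.4, -1.6, 1.1]
width: 0.547
```

```bash
python3 d.py .595 .182 .273 18.4
python3 - <<'E'
import numpy as np
c=np.array([.5115,.2415]);a=np.radians(-71.6);X=np.array([np.cos(a),np.sin(a)]);Y=np.array([-X[1],X[0]])
for n,x,y in(('L+',.083,.061),('L-',-.083,.061),('R+',.084,-.061),('R-',-.084,-.061)):print(n,(c+x*X+y*Y).round(4))
from h import save
save('scene','s1.png')
E
```

```text
turn 76.6
yaw 95.0 pos [ 0.6239 -0.2014  0.2802] t 6.0 F [ 0.4 -1.6  1.1] w 0.547 j [-0.44  0.49  1.44 -0.    1.2  -2.1 ]
shift cm after turn [-37.3    0.5    9.35] axes tilt [ 0.008 -1.     0.008]
L+ [0.5956 0.182 ]
L- [0.5432 0.3395]
R+ [0.4801 0.1425]
R- [0.4271 0.302 ]
```

View pics/s1.png

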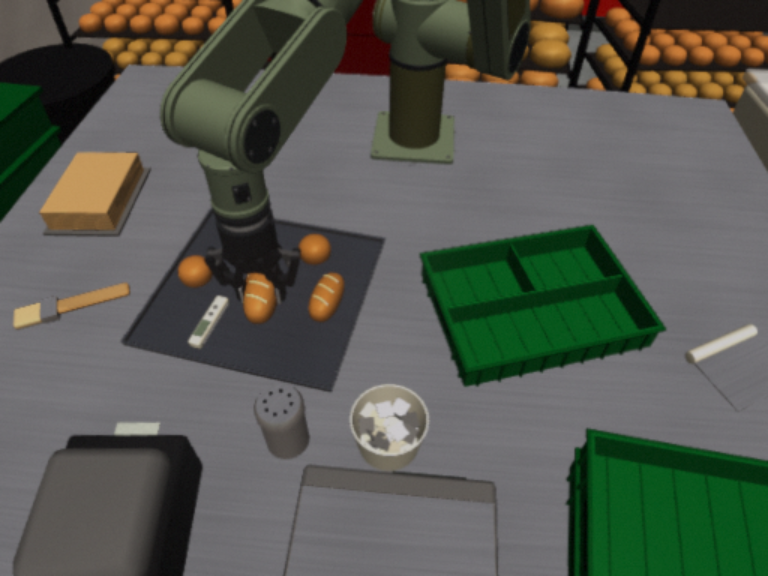

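Call:
servo_tool --pt "0 0 0 5.6" --pt "0 0 0 8" --pt "0 0 0 8" --pt "0 0 0 8" --pt "0 0 0 8" --pt "0 0 0 8" --pt "0 0 0 8" --pt "0 0 0 8" --pt "0 0 0 8" --pt "0 0 0 7"

```text
time: 7.05
tool_pos: [0.6211, -0.2001, 0.2716]
eef_rot: [0.573, -0.416, 0.414, -0.572]
wrist_force: [0.5, -0.3, -1.3]
width: 0.545
```

Call:
servo_tool --pt "-2 0 0.5 0" --pt "-4 0 1 0" --pt "-4 0 1 0" --pt "-4 0 1 0" --pt "-4 0 1 0" --pt "-4 0 1 0" --pt "-4 0 1 0" --pt "-4 0 1 0" --pt "-4 0 1 0" --pt "-2 0 0.5 0"

```text
time: 8.05
tool_pos: [0.5913, 0.1737, 0.2724]
eef_rot: [0.575, -0.413, 0.411, -0.574]
wrist_force: [-0.2, -0.8, -0.3]
width: 0.545
```

Call:
servo_tool --pt "-1.3 0 0.35 0" --pt "0 0 0 0" --pt "0 0 0 0"

```text
time: 8.35
tool_pos: [0.5924, 0.1826, 0.2731]
eef_rot: [0.574, -0.413, 0.413, -0.573]
wrist_force: [-0.1, 0.2, -1.1]
width: 0.544
```

```bash
python3 d.py .5956 .182 .180 18.4
```

```text
turn 0.1
yaw 18.5 pos [0.5924 0.1826 0.2731] t 8.35 F [-0.1  0.2 -1.1] w 0.544 j [ 0.16  0.43  1.54 -0.    1.17 -0.16]
shift cm after turn [0.16 9.31 0.3 ] axes tilt [ 0.    -1.    -0.001]
```

Call:
servo_tool --pt "0.2 2 0.3 0" --pt "0 2 0 0" --pt "0 2 0 0" --pt "0 1.5 0 0" --pt "0 1 0 0" --pt "0 0.6 0 0" --pt "0 0 0 0" --pt "0 0 0 0"

```text
time: 9.15
tool_pos: [0.5966, 0.182, 0.1834]
eef_rot: [-0.573, 0.413, -0.414, 0.574]
wrist_force: [-1.0, -0.0, -0.8]
width: 0.551
```

```bash
python3 d.py .5956 .182 .176 18.4
```

```text
turn 0.0
yaw 18.4 pos [0.5966 0.182  0.1834] t 9.15 F [-1.  -0.  -0.8] w 0.551 j [ 0.16  0.56  1.56 -0.    1.02 -0.16]
shift cm after turn [-0.04  0.74 -0.1 ] axes tilt [ 0.    -1.     0.001]
```

Call:
servo_tool --pt "0 0.3 0 0" --pt "0 0.2 0 0" --pt "0 0.1 0 0" --pt "0 0.1 0 0" --pt "0 0 0 0"

```text
time: 9.65
tool_pos: [0.5962, 0.1821, 0.1761]
eef_rot: [-0.574, 0.413, -0.413, 0.574]
wrist_force: [-0.5, -0.2, 2.5]
width: 0.55
```

Call:
servo_tool --pt "0 0 0 0" --pt "0 0 0 0" --pt "0 0 0 0" --pt "0 0 0 0" --claw 0.78

```text
time: 10.05
tool_pos: [0.5926, 0.1809, 0.1736]
eef_rot: [0.578, -0.416, 0.41, -0.57]
wrist_force: [-9.4, -3.7, 4.3]
width: 0.776
```

Call:
servo_tool --pt "0 -1 0 0" --pt "0 -2 0 0" --pt "0 -3 0 0" --pt "0 -3 0 0" --pt "0 -2 0 0" --pt "0 0 0 0"

```text
time: 10.65
tool_pos: [0.5984, 0.1825, 0.2909]
eef_rot: [-0.571, 0.411, -0.416, 0.576]
wrist_force: [1.2, -0.2, 0.6]
width: 0.779
```

```bash
python3 d.py .531 -.1215 .28 80
python3 - <<'E'
from fit import *
env.grab_frame('top')
rs=env.regions_of('long_roll_1','top')
for r in rs: print(np.round(r['position']),round(r['score'],2),np.round(px2w('top',r['position'],.022),3))
r=min(rs,key=lambda r:np.hypot(*(np.array(r['position'])-[301,179])))
print(fit('long',{'top':r['pixels']},(.532,-.12,-.18),.003))
E
```

```text
turn -61.6
yaw 18.4 pos [0.5984 0.1825 0.2909] t 10.65 F [ 1.2 -0.2  0.6] w 0.779 j [ 0.16  0.42  1.52  0.    1.2  -0.16]
shift cm after turn [ -1.37   0.96 -31.11] axes tilt [ 0.01  -1.     0.004]
[298. 177.] 0.82 [ 0.538 -0.115  0.022]
[201. 160.] 0.74 [0.596 0.165 0.022]
(array([ 0.53400058, -0.12200023, -0.16401693]), np.float64(0.16728624535315983))
```

Run:
```python
from h import *
a=env.grab_frame('top')[100:270,90:270]; b=env.grab_frame('scene')[130:270,270:450]
a=cv2.resize(a,None,fx=3,fy=3,interpolation=cv2.INTER_CUBIC);b=cv2.resize(b,(540,420))
b=np.vstack([b,np.zeros((a.shape[0]-420,540,3),np.uint8)])[:, :]
cv2.imwrite('pics/p2.png',cv2.resize(np.hstack([a,b])[:,:,::-1],None,fx=.74,fy=.74))
```

```text
(no output)
```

View pics/p2.png

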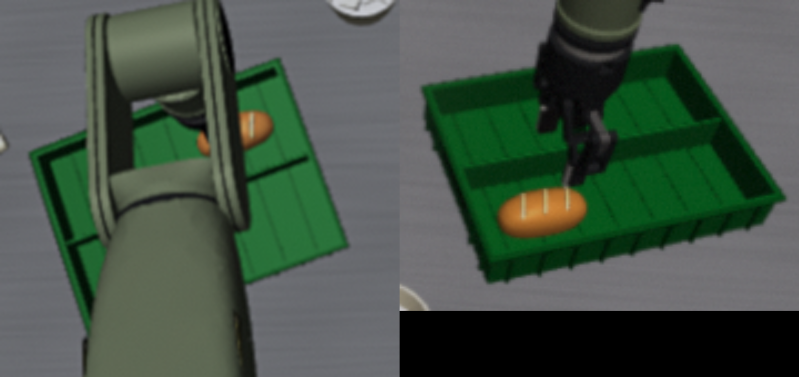

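The roll lies flat in its half of the long bay. On to long roll 2.

Call:
servo_tool --pt "0 0 0 -8" --pt "0 0 0 -8" --pt "0 0 0 -8" --pt "0 0 0 -8" --pt "0 0 0 -8" --pt "0 0 0 -8" --pt "0 0 0 -7" --pt "0 0 0 -6.5" --pt "0 0 -3 0" --pt "0 0 -4 0" --claw 1

```text
time: 11.85
tool_pos: [0.5832, 0.1137, 0.2835]
eef_rot: [0.705, -0.062, 0.06, -0.704]
wrist_force: [0.3, -1.2, -0.5]
width: 0.997
```

Call:
servo_tool --pt "0 0 -4 0" --pt "0 0 -4 0" --pt "-0.6 0 -4 0" --pt "-0.6 0 -4 0" --pt "0 1 -4 0" --pt "0 2 -4 0" --pt "0 2 0 0" --pt "0 0 0 0" --pt "0 0 0 0"

```text
time: 12.75
tool_pos: [0.5295, -0.1207, 0.2342]
eef_rot: [-0.704, 0.063, -0.061, 0.705]
wrist_force: [0.4, 0.3, 0.4]
width: 1.001
```

```bash
python3 d.py .532 -.1225 .1765 80.5
```

```text
turn -0.6
yaw 79.9 pos [ 0.5295 -0.1207  0.2342] t 12.75 F [0.4 0.3 0.4] w 1.001 j [-0.38  0.34  1.76  0.    1.04 -1.78]
shift cm after turn [ 0.29  5.77 -0.14] axes tilt [-0.003 -1.     0.001]
```

Call:
servo_tool --pt "0.3 1.5 -0.1 0" --pt "0 1.5 0 0" --pt "0 1.5 0 0" --pt "0 1.2 0 0" --pt "0 0 0 0" --pt "0 0 0 0"

```text
time: 13.35
tool_pos: [0.5328, -0.1224, 0.1781]
eef_rot: [-0.704, 0.062, -0.062, 0.704]
wrist_force: [0.3, -0.1, -0.1]
width: 0.999
```

Call:
servo_tool --pt "0 0 0 0" --pt "0 0 0 0" --pt "0 0 0 0" --pt "0 0 0 0" --pt "0 0 0 0" --pt "0 0 0 0" --pt "0 0 0 0" --claw 0

```text
time: 14.05
tool_pos: [0.5337, -0.1228, 0.1799]
eef_rot: [0.705, -0.061, 0.063, -0.704]
wrist_force: [-0.8, 1.6, 5.9]
width: 0.543
```

Call:
servo_tool --pt "0 -0.5 0 0" --pt "0 -1.5 0 0" --pt "0 -2 0 0" --pt "0 -3 0 0" --pt "0 -3 0 0" --pt "0 0 0 0"

```text
time: 14.65
tool_pos: [0.535, -0.1235, 0.2844]
eef_rot: [0.706, -0.058, 0.066, -0.703]
wrist_force: [1.1, -0.6, 0.2]
width: 0.546
```

```bash
python3 d.py .5432 .3395 .275 18.4
```

```text
turn 61.5
yaw 79.9 pos [ 0.535  -0.1235  0.2844] t 14.65 F [ 1.1 -0.6  0.2] w 0.546 j [-0.38  0.28  1.72 -0.    1.13 -1.78]
shift cm after turn [-43.68   0.76  15.38] axes tilt [ 0.007 -1.     0.008]
```

Call:
servo_tool --pt "0 0 0 5.5" --pt "0 0 0 8" --pt "0 0 0 8" --pt "0 0 0 8" --pt "0 0 0 8" --pt "0 0 0 8" --pt "0 0 0 8" --pt "0 0 0 8" --pt "-2 0 0.7 0" --pt "-4 0 1.4 0"

```text
time: 15.65
tool_pos: [0.5338, -0.0605, 0.2785]
eef_rot: [0.573, -0.415, 0.415, -0.572]
wrist_force: [0.0, 0.5, -1.1]
width: 0.548
```

Call:
servo_tool --pt "-4 0 1.4 0" --pt "-4 0 1.4 0" --pt "-4 0 1.4 0" --pt "-4 0 1.4 0" --pt "-4 0 1.4 0" --pt "-4 0 1.4 0" --pt "-4 0 1.4 0" --pt "-4 0 1.4 0" --pt "-4 0 1.4 0" --pt "-2 0 0.7 0"

```text
time: 16.65
tool_pos: [0.5389, 0.3466, 0.2782]
eef_rot: [-0.574, 0.413, -0.412, 0.574]
wrist_force: [-0.6, -0.9, -1.2]
width: 0.544
```

```bash
python3 d.py .5432 .3395 .185 18.4
```

```text
turn 0.2
yaw 18.6 pos [0.5389 0.3466 0.2782] t 16.65 F [-0.6 -0.9 -1.2] w 0.544 j [0.44 0.46 1.48 0.   1.2  0.11]
shift cm after turn [0.81 9.32 0.19] axes tilt [-0.001 -1.    -0.001]
```

Call:
servo_tool --pt "0.8 1 0.2 0" --pt "0 2 0 0" --pt "0 2 0 0" --pt "0 2 0 0" --pt "0 1.5 0 0" --pt "0 0.6 0 0" --pt "0 0 0 0" --pt "0 0 0 0"

```text
time: 17.45
tool_pos: [0.5448, 0.3364, 0.1884]
eef_rot: [-0.573, 0.413, -0.414, 0.574]
wrist_force: [-0.3, 0.3, -0.4]
width: 0.546
```

```bash
python3 d.py .5432 .3395 .1805 18.4
```

```text
turn 0.0
yaw 18.4 pos [0.5448 0.3364 0.1884] t 17.45 F [-0.3  0.3 -0.4] w 0.546 j [ 0.42  0.58  1.52 -0.    1.04  0.1 ]
shift cm after turn [-0.34  0.79 -0.06] axes tilt [-0.    -1.     0.001]
```

Call:
servo_tool --pt "-0.3 0.3 -0.2 0" --pt "0 0.2 0 0" --pt "0 0.15 0 0" --pt "0 0.1 0 0" --pt "0 0 0 0"

```text
time: 17.95
tool_pos: [0.5415, 0.3389, 0.181]
eef_rot: [-0.574, 0.413, -0.413, 0.574]
wrist_force: [-1.3, -0.7, 4.6]
width: 0.547
```

Call:
servo_tool --pt "0 0 0 0" --pt "0 0 0 0" --pt "0 0 0 0" --pt "0 0 0 0" --claw 0.7

```text
time: 18.35
tool_pos: [0.5415, 0.3387, 0.18]
eef_rot: [0.574, -0.413, 0.413, -0.574]
wrist_force: [-0.3, 0.2, 0.1]
width: 0.697
```

Call:
servo_tool --pt "0 -1 0 0" --pt "0 -2 0 0" --pt "0 -3 0 0" --pt "0 -3 0 0" --pt "0 -2 0 0" --pt "0 0 0 0"

```text
time: 18.95
tool_pos: [0.5431, 0.3395, 0.2954]
eef_rot: [-0.571, 0.412, -0.415, 0.577]
wrist_force: [0.1, 0.5, 0.3]
width: 0.701
```

```bash
python3 d.py .4185 -.1635 .28 95
```

```text
turn -76.6
yaw 18.4 pos [0.5431 0.3395 0.2954] t 18.95 F [0.1 0.5 0.3] w 0.701 j [ 0.42  0.44  1.47 -0.    1.22  0.1 ]
shift cm after turn [-16.81   1.24 -49.02] axes tilt [ 0.009 -1.     0.003]
```

Call:
servo_tool --pt "0 0 0 -8" --pt "0 0 0 -8" --pt "0 0 0 -8" --pt "0 0 0 -8" --pt "0 0 0 -8" --pt "0 0 0 -8" --pt "0 0 0 -8" --pt "0 0 0 -8" --pt "0 0 -2.5 0" --pt "-0.5 0 -4.5 0" --claw 1

```text
time: 19.95
tool_pos: [0.5273, 0.2708, 0.2891]
eef_rot: [-0.705, 0.045, -0.046, 0.706]
wrist_force: [0.4, -0.1, -0.1]
width: 1.001
```

Call:
servo_tool --pt "-0.5 0 -4.5 0" --pt "-0.5 0 -4.5 0" --pt "-0.5 0 -4.5 0" --pt "-0.5 0 -4.5 0" --pt "-0.5 0 -4.5 0" --pt "-0.5 0 -4.5 0" --pt "-0.5 0 -4.5 0" --pt "-0.5 0 -4.5 0" --pt "-0.5 1 -4.5 0" --pt "-0.5 1 -4 0"

```text
time: 20.95
tool_pos: [0.4181, -0.1663, 0.2696]
eef_rot: [0.706, -0.047, 0.047, -0.705]
wrist_force: [0.8, -0.6, -0.6]
width: 0.999
```

```bash
python3 d.py .4185 -.1635 .178 85;python3 - <<'E'
from fit import *
save('top','t3.png');a=np.radians(-71.6)
ps=[]
for r in env.regions_of('long_roll_1','top'):
    w=px2w('top',r['position'],.025)
    print(np.round(w,3),round(r['score'],2))
    if w[1]>0: 
        p,c=fit('long',{'top':r['pixels']},(w[0],w[1],a),.004); d=p[:2]-[.5115,.2415]
        print(p.round(3),round(c,3),'crate',(d@[np.cos(a),np.sin(a)]).round(3),(d@[-np.sin(a),np.cos(a)]).round(3))
E
```

```text
turn -2.6
yaw 82.4 pos [ 0.4181 -0.1663  0.2696] t 20.95 F [ 0.8 -0.6 -0.6] w 0.999 j [-0.57  0.11  1.96 -0.    1.07 -2.01]
shift cm after turn [0.01 9.16 0.29] axes tilt [ 0. -1. -0.]
[0.595 0.178 0.025] 0.95
[ 0.597  0.182 -1.277] 0.117 crate 0.083 0.062
[0.547 0.34  0.025] 0.89
[ 0.54   0.34  -1.274] 0.072 crate -0.084 0.059
```

View pics/t3.png

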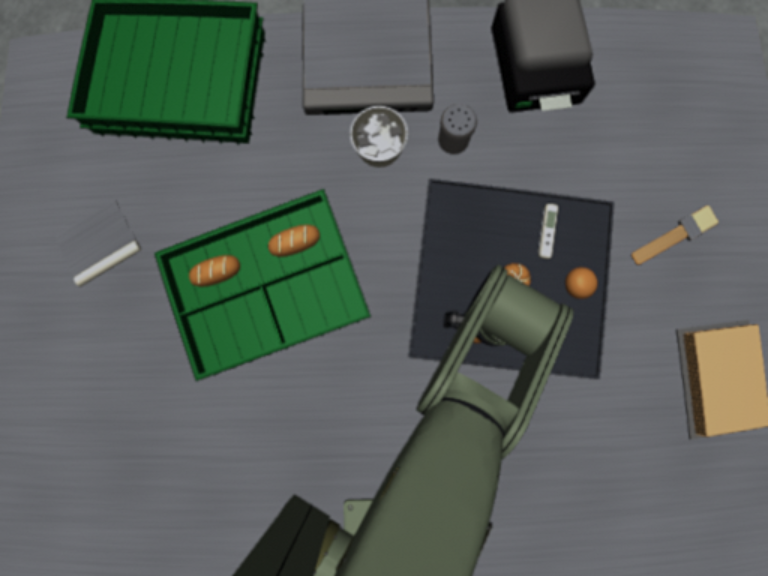

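Both long rolls lie well inside their halves of the bay, at about (214,270) and (294,240) in the picture. Now round roll 1.

Call:
servo_tool --pt "0 1 0.2 0" --pt "0 2 0 0" --pt "0 2 0 0" --pt "0 1.5 0 0" --pt "0 0 0 0" --pt "0 0 0 0"

```text
time: 21.65
tool_pos: [0.4195, -0.1612, 0.2046]
eef_rot: [-0.705, 0.046, -0.045, 0.706]
wrist_force: [0.5, 0.0, 0.3]
width: 0.998
```

```bash
python3 d.py .4185 -.1635 .176
```

```text
yaw 82.6 pos [ 0.4195 -0.1612  0.2046] t 21.65 F [0.5 0.  0.3] w 0.998 j [-0.56  0.23  2.    0.    0.92 -2.  ]
shift cm after turn [-0.06  2.86 -0.24] axes tilt [-0.001 -1.     0.001]
```

Call:
servo_tool --pt "0 1 -0.2 0" --pt "0 1.2 0 0" --pt "0 0.6 0 0" --pt "0 0 0 0" --pt "0 0 0 0"

```text
time: 22.15
tool_pos: [0.4191, -0.1646, 0.1769]
eef_rot: [-0.705, 0.047, -0.047, 0.706]
wrist_force: [0.3, 0.3, -0.9]
width: 1.001
```

Call:
servo_tool --pt "0 0 0 0" --pt "0 0 0 0" --pt "0 0 0 0" --pt "0 0 0 0" --pt "0 0 0 0" --pt "0 0 0 0" --pt "0 0 0 0" --claw 0

```text
time: 22.85
tool_pos: [0.4196, -0.1647, 0.1782]
eef_rot: [0.706, -0.046, 0.047, -0.705]
wrist_force: [-2.2, 1.5, 6.3]
width: 0.684
```

Call:
servo_tool --pt "0 -0.5 0 0" --pt "0 -1.5 0 0" --pt "0 -2 0 0" --pt "0 -3 0 0" --pt "0 -3 0 0" --pt "0 0 0 0"

```text
time: 23.45
tool_pos: [0.4211, -0.1657, 0.2818]
eef_rot: [0.707, -0.043, 0.05, -0.704]
wrist_force: [0.7, -0.2, 0.4]
width: 0.681
```

```bash
python3 d.py .4271 .302 .275 108.4
```

```text
turn -26.0
yaw 82.4 pos [ 0.4211 -0.1657  0.2818] t 23.45 F [ 0.7 -0.2  0.4] w 0.681 j [-0.57  0.09  1.95  0.    1.09 -2.01]
shift cm after turn [15.33  0.42 44.19] axes tilt [ 0.007 -1.    -0.008]
```

Call:
servo_tool --pt "0 0 0 -5" --pt "0 0 0 -7" --pt "0 0 0 -7" --pt "0 0 0 -7" --pt "0.7 0 2 0" --pt "1.4 0 4 0" --pt "1.4 0 4 0" --pt "1.4 0 4 0" --pt "1.4 0 4 0" --pt "1.4 0 4 0"

```text
time: 24.45
tool_pos: [0.4219, 0.0701, 0.2766]
eef_rot: [-0.698, -0.113, 0.113, 0.698]
wrist_force: [0.6, -0.2, -0.5]
width: 0.685
```

Call:
servo_tool --pt "1.4 0 4 0" --pt "1.4 0 4 0" --pt "1.4 0 4 0" --pt "1.4 0 4 0" --pt "1.4 0 4 0" --pt "0.6 0 2 0" --pt "0 0 0 0" --pt "0 0 0 0"

```text
time: 25.25
tool_pos: [0.4246, 0.3012, 0.2763]
eef_rot: [0.698, 0.113, -0.114, -0.698]
wrist_force: [-0.4, 1.1, -1.1]
width: 0.686
```

```bash
python3 d.py .4271 .302 .183 108.4
```

```text
turn 0.1
yaw 108.5 pos [0.4246 0.3012 0.2763] t 25.25 F [-0.4  1.1 -1.1] w 0.686 j [ 0.45  0.24  1.79 -0.    1.11 -1.44]
shift cm after turn [0.28 9.33 0.01] axes tilt [-0.002 -1.    -0.001]
```

Call:
servo_tool --pt "0.2 1 0 0" --pt "0 2 0 0" --pt "0 2 0 0" --pt "0 2 0 0" --pt "0 1.5 0 0" --pt "0 0.6 0 0" --pt "0 0 0 0" --pt "0 0 0 0"

```text
time: 26.05
tool_pos: [0.4275, 0.3015, 0.1865]
eef_rot: [-0.698, -0.113, 0.113, 0.698]
wrist_force: [-0.4, 0.2, 0.4]
width: 0.682
```

Call:
servo_tool --pt "0 0.2 0 0" --pt "0 0.2 0 0" --pt "0 0.1 0 0" --pt "0 0 0 0"

```text
time: 26.45
tool_pos: [0.427, 0.3019, 0.1812]
eef_rot: [-0.698, -0.113, 0.113, 0.698]
wrist_force: [0.5, 0.5, 0.1]
width: 0.684
```

Call:
servo_tool --pt "0 0.1 0 0" --pt "0 0.1 0 0" --pt "0 0 0 0"

```text
time: 26.75
tool_pos: [0.4271, 0.302, 0.1793]
eef_rot: [-0.698, -0.113, 0.113, 0.698]
wrist_force: [-0.8, 0.5, 0.2]
width: 0.685
```

Call:
servo_tool --pt "0 0.1 0 0" --pt "0 0 0 0"

```text
time: 26.95
tool_pos: [0.4272, 0.302, 0.1792]
eef_rot: [0.698, 0.113, -0.113, -0.698]
wrist_force: [-4.1, -1.3, 9.2]
width: 0.689
```

Contact. Release.

Call:
servo_tool --pt "0 0 0 0" --pt "0 0 0 0" --pt "0 0 0 0" --pt "0 0 0 0" --claw 0.86

```text
time: 27.35
tool_pos: [0.427, 0.3018, 0.1779]
eef_rot: [0.698, 0.113, -0.113, -0.698]
wrist_force: [0.7, 0.2, -0.3]
width: 0.861
```

Call:
servo_tool --pt "0 -1 0 0" --pt "0 -2 0 0" --pt "0 -3 0 0" --pt "0 -3 0 0" --pt "0 -2 0 0" --pt "0 0 0 0"

```text
time: 27.95
tool_pos: [0.4286, 0.3027, 0.2925]
eef_rot: [-0.697, -0.116, 0.11, 0.699]
wrist_force: [0.4, -0.2, 0.7]
width: 0.858
```

```bash
python3 d.py .4975 -.375 .28 18.4;  python3 - <<'E'
from h import *
print([px2w('top',(p[0]/1.5,p[1]/1.5),.01).round(3) for p in((612,205),(601,376),(607,282))])
E
```

```text
turn -90.0
yaw 108.4 pos [0.4286 0.3027 0.2925] t 27.95 F [ 0.4 -0.2  0.7] w 0.858 j [ 0.45  0.22  1.77  0.    1.14 -1.44]
shift cm after turn [-66.48   1.04  14.86] axes tilt [ 0.001 -1.    -0.009]
[array([ 0.654, -0.452,  0.01 ]), array([ 0.316, -0.409,  0.01 ]), array([ 0.499, -0.431,  0.01 ])]
```

Call:
servo_tool --pt "0 0 0 8" --pt "0 0 0 8" --pt "0 0 0 8" --pt "0 0 0 8" --pt "0 0 0 8" --pt "0 0 0 8" --pt "0 0 0 8" --pt "0 0 0 8" --pt "0 0 0 8" --pt "0 0 0 8" --claw 1

```text
time: 28.95
tool_pos: [0.4266, 0.3016, 0.2869]
eef_rot: [0.607, -0.364, 0.363, -0.606]
wrist_force: [0.7, 0.9, 0.6]
width: 0.994
```

Call:
servo_tool --pt "0 0 0 8" --pt "2.5 0 -0.7 0" --pt "4 0 -1 0" --pt "4 0 -1 0" --pt "4 0 -1 0" --pt "4 0 -1 0" --pt "4 0 -1 0" --pt "4 0 -1 0" --pt "4 0 -1 0" --pt "4 0 -1 0"

```text
time: 29.95
tool_pos: [0.4654, -0.0533, 0.2873]
eef_rot: [0.581, -0.404, 0.403, -0.581]
wrist_force: [0.7, 0.4, -0.3]
width: 0.998
```

Call:
servo_tool --pt "4 0 -1 0" --pt "4 0 -1 0" --pt "4 0 -1 0" --pt "4 0 -1 0" --pt "4 0 -1 0" --pt "4 0 -1 0" --pt "4 1 -1.2 0" --pt "3 1 -1.2 0" --pt "0 0 0 0" --pt "0 0 0 0"

```text
time: 30.95
tool_pos: [0.4948, -0.3718, 0.2664]
eef_rot: [-0.58, 0.405, -0.403, 0.581]
wrist_force: [0.7, -0.2, -0.0]
width: 1.0
```

```bash
python3 d.py .4975 -.375 .205 18.4
```

```text
turn 1.9
yaw 20.3 pos [ 0.4948 -0.3718  0.2664] t 30.95 F [ 0.7 -0.2 -0. ] w 1.0 j [-0.78  0.44  1.54  0.    1.16 -1.14]
shift cm after turn [0.41 6.14 0.16] axes tilt [-0.003 -1.    -0.001]
```

Call:
servo_tool --pt "0.4 1 0.2 0" --pt "0 2 0 0" --pt "0 2 0 0" --pt "0 1 0 0" --pt "0 0 0 0" --pt "0 0 0 0"

```text
time: 31.55
tool_pos: [0.4992, -0.3742, 0.2084]
eef_rot: [0.581, -0.403, 0.403, -0.581]
wrist_force: [0.2, -0.0, -0.0]
width: 0.999
```

```bash
python3 d.py .4975 -.375 .177
```

```text
yaw 20.5 pos [ 0.4992 -0.3742  0.2084] t 31.55 F [ 0.2 -0.  -0. ] w 0.999 j [-0.78  0.52  1.56  0.    1.06 -1.14]
shift cm after turn [ 0.02  3.14 -0.19] axes tilt [ 0. -1.  0.]
```

Call:
servo_tool --pt "0 1 -0.1 0" --pt "0 1.2 0 0" --pt "0 0.8 0 0" --pt "0 0 0 0" --pt "0 0 0 0"

```text
time: 32.05
tool_pos: [0.4977, -0.3749, 0.1775]
eef_rot: [-0.581, 0.404, -0.403, 0.581]
wrist_force: [0.3, 0.2, 0.2]
width: 1.005
```

Call:
servo_tool --pt "0 0 0 0" --pt "0 0 0 0" --pt "0 0 0 0" --pt "0 0 0 0" --pt "0 0 0 0" --pt "0 0 0 0" --pt "0 0 0 0" --claw 0

```text
time: 32.75
tool_pos: [0.4984, -0.3756, 0.1794]
eef_rot: [0.581, -0.402, 0.404, -0.581]
wrist_force: [0.2, -0.5, 5.4]
width: 0.681
```

Call:
servo_tool --pt "0 -0.5 0 0" --pt "0 -1.5 0 0" --pt "0 -2 0 0" --pt "0 -3 0 0" --pt "0 -3 0 0" --pt "0 0 0 0"

```text
time: 33.35
tool_pos: [0.4994, -0.3764, 0.2843]
eef_rot: [0.581, -0.4, 0.407, -0.58]
wrist_force: [0.8, -1.1, 0.8]
width: 0.684
```

```bash
python3 d.py .4801 .1425 .275 18.4
```

```text
turn 2.0
yaw 20.4 pos [ 0.4994 -0.3764  0.2843] t 33.35 F [ 0.8 -1.1  0.8] w 0.684 j [-0.78  0.42  1.52 -0.    1.19 -1.14]
shift cm after turn [-49.86   0.53  14.54] axes tilt [ 0.01  -1.     0.005]
```

Call:
servo_tool --pt "0 0 0 6" --pt "0 0 0 8" --pt "0 0 0 8" --pt "0 0 0 8" --pt "0 0 0 8" --pt "0 0 0 8" --pt "0 0 0 8" --pt "0 0 0 8" --pt "0 0 0 8" --pt "0 0 0 8"

```text
time: 34.35
tool_pos: [0.4974, -0.3745, 0.2772]
eef_rot: [-0.196, 0.68, -0.679, 0.195]
wrist_force: [0.4, 0.3, -1.1]
width: 0.686
```

Call:
servo_tool --pt "0 0 0 8" --pt "0 0 0 6" --pt "-0.7 0 -2 0" --pt "-1.2 0 -4 0" --pt "-1.2 0 -4 0" --pt "-1.2 0 -4 0" --pt "-1.2 0 -4 0" --pt "-1.2 0 -4 0" --pt "-1.2 0 -4 0" --pt "-1.2 0 -4 0"

```text
time: 35.35
tool_pos: [0.4884, -0.0598, 0.2776]
eef_rot: [-0.114, 0.698, -0.698, 0.113]
wrist_force: [0.0, -0.6, 0.1]
width: 0.682
```

Call:
servo_tool --pt "-1.2 0 -4 0" --pt "-1.2 0 -4 0" --pt "-1.2 0 -4 0" --pt "-1.1 0 -4 0" --pt "-0.5 0 -2.3 0" --pt "0 0 0 0" --pt "0 0 0 0"

```text
time: 36.05
tool_pos: [0.4803, 0.1286, 0.2777]
eef_rot: [0.114, -0.698, 0.698, -0.113]
wrist_force: [0.1, 0.2, -0.1]
width: 0.686
```

```bash
python3 d.py .4801 .1425 .185 -71.6
```

```text
turn 0.1
yaw -71.5 pos [0.4803 0.1286 0.2777] t 36.05 F [ 0.1  0.2 -0.1] w 0.686 j [ 0.09  0.19  1.85 -0.    1.1   1.34]
shift cm after turn [-0.44  9.26 -1.33] axes tilt [ 0.001 -1.     0.   ]
```

Call:
servo_tool --pt "-0.4 0 -1.3 0" --pt "0 2 0 0" --pt "0 2 0 0" --pt "0 2 0 0" --pt "0 1.5 0 0" --pt "0 1.2 0 0" --pt "0 0.6 0 0" --pt "0 0 0 0" --pt "0 0 0 0"

```text
time: 36.95
tool_pos: [0.4809, 0.142, 0.1856]
eef_rot: [0.113, -0.698, 0.698, -0.113]
wrist_force: [-0.5, 0.3, -0.8]
width: 0.681
```

Call:
servo_tool --pt "0 0.2 0 0" --pt "0 0.1 0 0" --pt "0 0 0 0" --pt "0 0 0 0"

```text
time: 37.35
tool_pos: [0.4806, 0.1421, 0.1824]
eef_rot: [0.113, -0.698, 0.698, -0.113]
wrist_force: [0.0, 0.4, -0.3]
width: 0.68
```

Call:
servo_tool --pt "0 0.1 0 0" --pt "0 0.1 0 0" --pt "0 0 0 0" --pt "0 0 0 0"

```text
time: 37.75
tool_pos: [0.4806, 0.1421, 0.1804]
eef_rot: [0.113, -0.698, 0.698, -0.113]
wrist_force: [-1.4, -0.4, 3.6]
width: 0.68
```

Contact. Release and retreat clear of the crate.

Call:
servo_tool --pt "0 0 0 0" --pt "0 0 0 0" --pt "0 0 0 0" --pt "0 0 0 0" --claw 0.86

```text
time: 38.15
tool_pos: [0.4804, 0.142, 0.1801]
eef_rot: [-0.113, 0.698, -0.698, 0.113]
wrist_force: [-0.8, -0.6, 0.4]
width: 0.86
```

Call:
servo_tool --pt "0 -1 0 0" --pt "0 -2 0 0" --pt "0 -3 0 0" --pt "0 -4 0 0" --pt "0 -4 0 0" --pt "0 0 4 0" --pt "0 0 4 0" --pt "0 0 4 0" --pt "0 0 4 0" --pt "0 0 2 0"

```text
time: 39.15
tool_pos: [0.5382, -0.0315, 0.3213]
eef_rot: [0.112, -0.698, 0.699, -0.113]
wrist_force: [0.7, 0.5, 1.6]
width: 0.861
```

```bash
python3 d.py .48 .0 .3
python3 - <<'E'
from fit import *
save('top','t4.png');save('scene','s4.png');a=np.radians(-71.6)
for l in('long','round'):
  for r in env.regions_of(l+'_roll_1','top'):
    w=px2w('top',r['position'],.025)
    p,c=fit(l,{'top':r['pixels']},(w[0],w[1],a),.004); d=p[:2]-[.5115,.2415]
    print(l,round(r['score'],2),p.round(3),round(c,3),'crate',(d@[np.cos(a),np.sin(a)]).round(3),(d@[-np.sin(a),np.cos(a)]).round(3))
E
```

```text
yaw -71.7 pos [ 0.5382 -0.0315  0.3213] t 39.15 F [0.7 0.5 1.6] w 0.861 j [-0.22  0.21  1.71 -0.    1.21  1.03]
shift cm after turn [ 4.54  2.12 -4.83] axes tilt [-0.002 -1.     0.002]
long 0.74 [ 0.539  0.341 -1.259] 0.069 crate -0.086 0.058
long 0.67 [ 0.595  0.181 -1.214] 0.077 crate 0.083 0.06
round 0.82 [ 0.429  0.303 -1.003] 0.064 crate -0.084 -0.059
round 0.79 [ 0.481  0.142 -1.177] 0.066 crate 0.085 -0.06
```

View pics/t4.png

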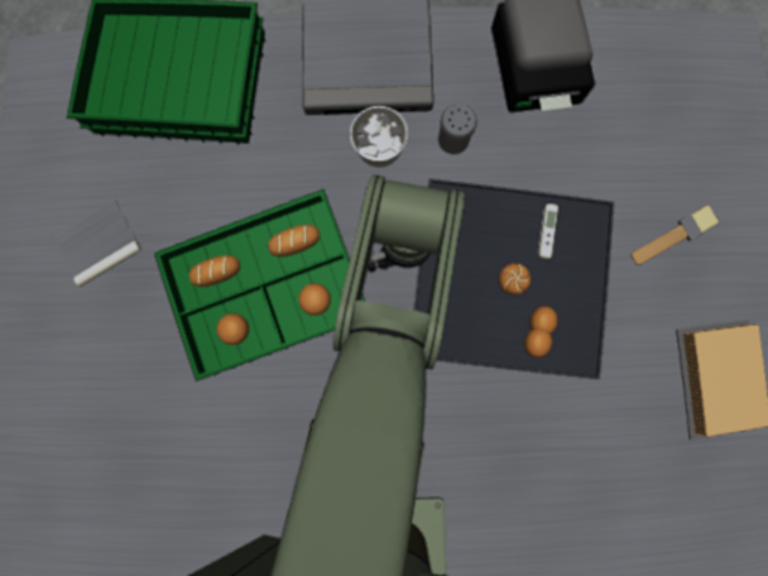

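View pics/s4.png

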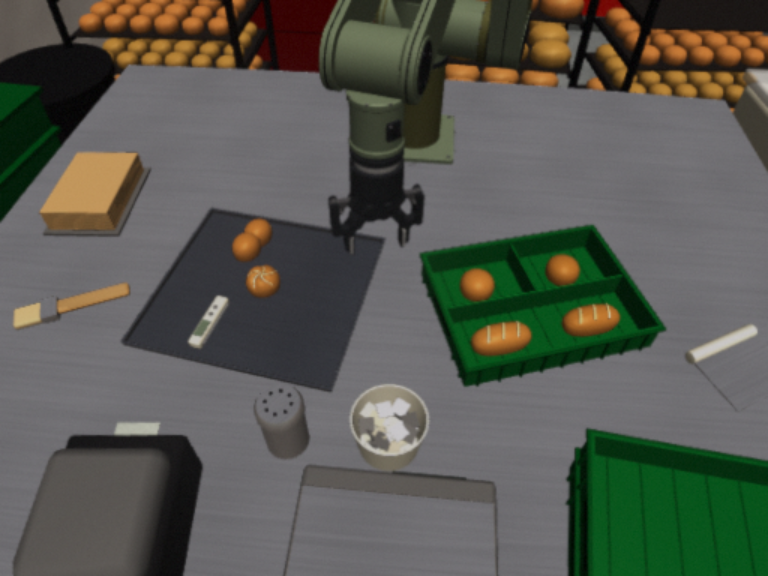

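All four rolls are upright and centred in their bays. The star (515,278), the twin (541,331) and the thermometer (548,231) haven't moved, and the gripper is clear.

```bash
python3 -c "
from bench import env
print(env.hand_in())"
```

```text
the job is handed in; nothing more can be done
None
```

I packed the order and handed it in at about 39 s of the 128 s allowed. Both long rolls went in first, one in each half of the long bay, then one round roll in each squarish bay. I lowered each roll until the wrist force showed contact with the floor, then released it.

**Final check:** fits to the top picture put every roll within about 3 mm of its target, with the long rolls lengthwise. In both pictures they look upright and flat. The star roll, twin roll and thermometer are where they started, and the gripper ended clear of everything.

**Oddities:** the wrist read up to about 10 N while I released the first long roll, and about 10 N when the first round roll touched the floor. Both are well under the limits, and neither roll was displaced afterwards. At the start, one long roll's top-camera outline failed the match, so I located it from the scene camera and measured it again from the top before grasping it.

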